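# Fit the microtube head on the touch mixer and run it

### The job

Mix the capillary samples: lift the loaded microtube head by its grip, keep it upright, and slide it about lightly on top of the touch mixer until its bore drops over the mixer's drive pin and it lies flat on the deck. Only then press it fully down against the deck's spring so that the mixer runs (never press the deck down with the head still perched on the pin), and finish still holding the head pressed down, because the mixer runs only while it is pressed. Leave the other things on the trolley where they are.

Things in the scene. Friction and masses are not known exactly. Their poses are not given: they have to be found in the camera images.
- head_grip (a point): Centre of the microtube head's grip: a grey block 40 mm long (along x), 16 mm thick (along y; pinch it across this) and 34 mm tall on a steel stem. It is 64 mm straight above the centre of the disc's underside; z points up. Below the grip the tallest things are the tube caps, 31 mm above the underside.
- head: The microtube head: bare metal disc 84 mm across, 16 mm thick, six small capped tubes in a ring, the grip block 47 to 81 mm above the underside. Starts upright on the trolley top. Origin: centre of the underside. Weighs about 0.28 kg (0.24 to 0.33).
- head_bore (a point): Centre of the mouth of the blind bore in the middle of the head's underside, 64 mm straight below the grip's centre; z points up into the head. The bore is 12.4 mm across, chamfered 1.5 mm at the mouth, 13.5 mm deep.
- deck_top (a point): Centre of the top face of the mixer's deck, a round black disc 62 mm across, 80 mm above the trolley top when up; z up. A steel drive pin, 10 mm across, 10 mm tall, tip chamfered, stands on it with its axis 5 mm from this centre, in a direction that differs every time and is not reported (eccentric drive); it stays put. The head lies flat only with the pin in its bore.
- mixer: The touch mixer: white box 110 x 96 mm, fixed on the trolley, with a dial and rocker on its front (-x) and the round deck on top. Origin under its centre, on the trolley top. The deck is the only part that moves.
- mixer_deck (a joint): How far the sprung deck (with its pin) is pressed down, in m: 0 up, 0.005 at its stop; the mixer runs from 0.003. The spring carries the head's weight unmoved: it begins to give at about 4.5 N, takes about 12 N at 0.003 and 17 N at the stop, and lifts the deck again when let go.
- bench_timer: Bystander, leave alone: round bench timer, 62 mm across, 44 mm tall; origin at its underside.
- cotton_buds: Bystander, leave alone: clear tub of cotton buds, 77 mm across, 80 mm tall; origin at its underside.
- tape: Bystander, leave alone: small roll of tape lying flat, 59 mm across, 19 mm tall; origin at its underside.
- marker: Bystander, leave alone: felt marker lying on the trolley, 135 mm long, 17 mm thick; origin at its underside.
- specimen_cup: Bystander, leave alone: screw-capped specimen cup, 46 mm across, 59 mm tall; origin at its underside.
- dropper_bottle: Bystander, leave alone: amber dropper bottle, 33 mm across, 102 mm tall; origin at its underside.
- antiseptic_bottle: Bystander, leave alone: squeeze bottle with nozzle cap, 61 x 41 mm, 99 mm tall; origin at its underside.
- rack: Obstacle, fixed: tube rack along the back of the trolley, 78 x 154 mm (its long side along y), 64 mm tall; four capped tubes stand in its rear row and reach 127 mm above the trolley top. Origin at the centre of its underside.

How it is judged:
At the end, for the whole second after the job is handed in: The head lies flat on the deck with the pin in its bore (underside within 3 mm of the deck face, bore within 12 mm of the deck's centre, tilt under 0.06 rad), the robot's fingers hold it, and the deck stays pressed down more than 3 mm (z of head_bore in the frame of deck_top between -0.003 and 0.003 m and horizontal distance between head_bore and deck_top below 0.012 m and angle between head_bore's own z axis and vertical below 0.06 rad and value of joint mixer_deck above 0.003 m and contact force between the fingers and head above 2 N and contact force between head and mixer above 6 N); the arm keeps its last pose, push and grip.
It fails at once if the mixer is started (deck pressed 3 mm or more) while the head is not down on the deck (value of joint mixer_deck above 0.0032 m and not (z of head_bore in the frame of deck_top between -0.003 and 0.004 m and horizontal distance between head_bore and deck_top below 0.014 m and angle between head_bore's own z axis and vertical below 0.06 rad)).
It fails at once if the head is tipped by more than 0.5 rad (angle between head_bore's own z axis and vertical above 0.5 rad).
It fails at once if one of the other things is moved by more than 30 mm (distance of any of bench_timer, cotton_buds, tape, marker, specimen_cup, dropper_bottle, antiseptic_bottle from where it was at the start of the episode above 0.03 m).
It also fails if it takes over 51 s, if anything falls off the work surface, if the arm or the gripper's body presses on something with over 40 N, if the wrist force passes 120 N, or if a joint passes its speed limit or range.

### The arm

A 6-joint arm with a two-finger parallel gripper is mounted at the origin on a cart in front of the work surface, level with it; the furniture and walls round the work are solid. World frame = base frame: x ahead of the robot, y to its left, z up, the work surface at z = 0. Lengths are in m, angles in rad, forces in N, time in s.
With the tool pointing down it reaches from about 0.35 to 0.775 m from the base axis. Payload 7.3 kg.
Tool frame: the origin (TCP) lies at the very end of the fingers, on their centre line; the grasp point (between the pads) lies 19 mm behind it; z points along the fingers, y is the line along which they close (so a half turn about z gives the same grasp; the last joint's range is limited). The gripper opens to 92 mm and grips with 3 to 60 N. Pads are 19 mm wide; open, the fingers measure 130 mm over their backs; the gripper's body (75 mm by 190 mm) begins 47 mm behind the grasp point.
Start: joints at [1, 0.342, 1.524, -0, 1.275, -0.146], TCP at [0.216, 0.478, 0.227] pointing down, gripper open.
Joint ranges: [-2.53, 2.53], [-0.77, 2.02], [0.04, 2.7], [-1, 4.14], [0.28, 2.66], [-3.11, 3.11]. Speed limits (rad/s): [2.57, 2.57, 3.14, 3.14, 3.14, 3.14].

### API

Orientations are given as [roll, pitch, yaw] about the fixed x, y, z axes, in that order (R = Rz(yaw) Ry(pitch) Rx(roll)).
In Python, from cell import observe, read_camera, get_calibration, hand_in, search_frame gives the robot as it stands.
- The arm moves only by the tool step_arm, never from a script. Its argument "commands" is a list of rows, each an object with "translation": the shift along the tool's x, y, z in mm, a list of three; "roll": the turn about the tool's z in rad. In form: [{"translation": [x, y, z], "roll": roll}, ...]. A call has 1 to 20 rows; each row shifts and turns the commanded pose from where the row before left it, along the tool's axes as they then stand; what a row does not reach is not made up. A row lasts 1/12 s, in which the tool goes at most 41.7 mm and 7.16 degrees, less where a joint would pass 70% of its speed; a pose out of reach is approached as far as the arm can. A call is refused whole if a number of a shift passes 41.7 or a number of a turn 0.125, either way. A call with a gripper value outside its range is refused whole. "fingers" is the opening, from 0 (shut) to 1 (fully open), set as the call begins (left out, the last holds). The fingers move at their own pace and stop on an object; "grip_force" is the grip in N (left out, the last holds). Time passes only in rows, so rows that do not move let the fingers close. It gives the time, the measured TCP pose, the force, the opening and the grip force at its end, in the units of the state.
- observe(): the state, without advancing time (a new reading comes with each control period).
- read_camera(name): name is "scene" or "top" or "wrist"; returns the picture (480x640x3 uint8, red, green, blue); there is no depth.
- get_calibration(name): a dict with "camera_matrix" (3x3 intrinsics, pixels), "world_from_camera" (4x4, takes a point from camera to world coordinates). Camera axes: x right, y up, looking along -z (the intrinsics and any distortion apply to the point x, -y, -z); pixel columns grow to the right and rows downward; lengths in m; the calibration is good to about 2 mm. A picture is of the moment at which its call begins: read the wrist's pose just before it. get_calibration takes no time and is no camera call; for the wrist camera it gives the pose at the moment of the call.
- hand_in(): hands the job in; it is judged then, once.
Trained networks look in the newest picture that a camera, given by its name, has taken for a name from the list of things; names that differ only in an ending like _2 or _b are one class to them, and where a whole thing is asked for, a point or a joint stands for the part that bears it (a point fixed in the world has none). Each returns a list of dicts, best first, with "confidence" (0 to 1); they miss things now and then, are a little off and sometimes report something else, mostly with a low value. They report only what shows in the picture. A call takes as long as a camera call.
- search_frame(camera, name): "at" ([x, y, z] in m, in world coordinates, good to about 4 mm: the middle of the surface that is visible of it).
The state is a dict: "time": time; "qpos": joint angles; "qvel": joint speeds; "joint_efforts": joint torques, N m; "tool_pos": TCP position; "tool_rot": TCP orientation; "contact_force": force on the tool from outside, world axes, zero at the start; "torque": the same for the moment, N m; "opening": finger opening in m; "grip_force": force on a finger pad.
Only numpy, scipy, OpenCV 4.12 (cv2) and the standard library are available. Lean on these libraries where they do the work, as an engineer would, in place of code of your own. Each camera call takes 0.05 s, during which the arm holds its last target. There are 200 camera calls.

## Working session

There is one attempt and no reset: what is moved stays moved. The work goes in short steps, Python scripts to look and compute and a tool call to move; the robot and the scene stay as the last step left them, time stands still between calls to the robot, and variables do not carry over. Pictures are saved under pics/ and viewed, at most 10 in all, crops included, and the job is handed in when it is done.

Besides the shell and the picture viewer there is one more tool, called after "Call:" as name(argument=value, ...) on one line, values as JSON. step_arm: Moves the arm, as the interface text tells. Its arguments: {"type":"object","properties":{"commands":{"type":"array"},"fingers":{"type":"number"},"grip_force":{"type":"number"}},"required":["commands"]}

```bash
mkdir -p pics; python3 - <<'E'
from cell import *
import cv2,numpy as np
for c in("top","scene"):
    im=read_camera(c); cv2.imwrite(f"pics/{c}0.png",im[:,:,::-1])
    for n in("head_grip","head","deck_top","mixer","head_bore") if c=="top" else ("head_grip","head","mixer","deck_top"):
        print(c,n,[(np.round(d["at"],3).tolist(),round(d["confidence"],2)) for d in search_frame(c,n)[:3]])
s=observe();print({k:np.round(v,3).tolist() for k,v in s.items()})
k=get_calibration("top");print(k)
E
```

```text
top head_grip [([0.462, 0.116, 0.016], 0.89)]
top head [([0.462, 0.121, 0.015], 0.71)]
top deck_top [([0.458, -0.119, 0.079], 0.77), ([0.577, 0.022, 0.065], 0.2)]
top mixer [([0.449, -0.109, 0.051], 0.71)]
top head_bore [([0.456, 0.114, 0.018], 0.68)]
scene head_grip [([0.457, 0.111, 0.013], 0.72)]
scene head [([0.456, 0.113, 0.019], 0.64), ([0.451, -0.12, 0.082], 0.17)]
scene mixer [([0.431, -0.135, 0.049], 0.82), ([0.44, 0.28, 0.018], 0.17)]
scene deck_top [([0.451, -0.122, 0.083], 0.58), ([0.45, 0.115, 0.02], 0.33)]
{'time': 0.55, 'qpos': [1.0, 0.342, 1.524, -0.0, 1.275, -0.146], 'qvel': [0.0, -0.001, 0.0, -0.001, 0.001, -0.001], 'joint_efforts': [-0.001, -43.087, -24.436, 0.072, 0.049, -0.0], 'tool_pos': [0.216, 0.478, 0.227], 'tool_rot': [3.141, 0.0, 2.717], 'contact_force': [0.276, -0.011, -0.912], 'torque': [0.013, 0.071, 0.019], 'grip_force': 0.0, 'opening': 0.092}
{'camera_matrix': array([[470.53918497,   0.        , 323.88541247],
       [  0.        , 470.53918497, 239.59758966],
       [  0.        ,   0.        ,   1.        ]]), 'world_from_camera': array([[ 0.02797647,  0.98828278, -0.15004822,  0.3844808 ],
       [-0.9995594 ,  0.02616904, -0.01400702,  0.01688206],
       [-0.00991628,  0.15037398,  0.98857945,  0.93804269],
       [ 0.        ,  0.        ,  0.        ,  1.        ]])}
```

View pics/top0.png

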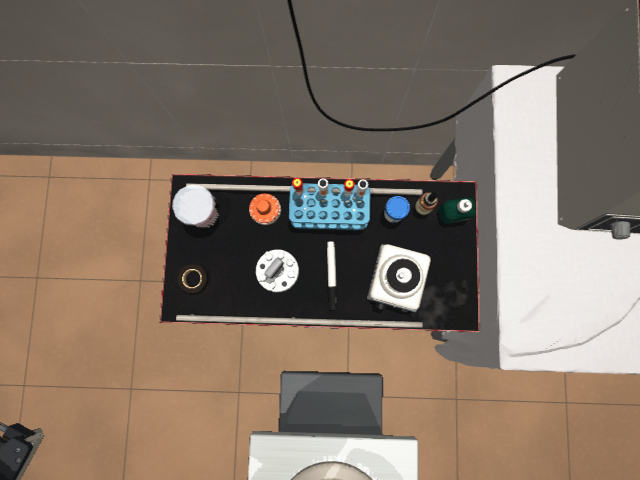

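View pics/scene0.png

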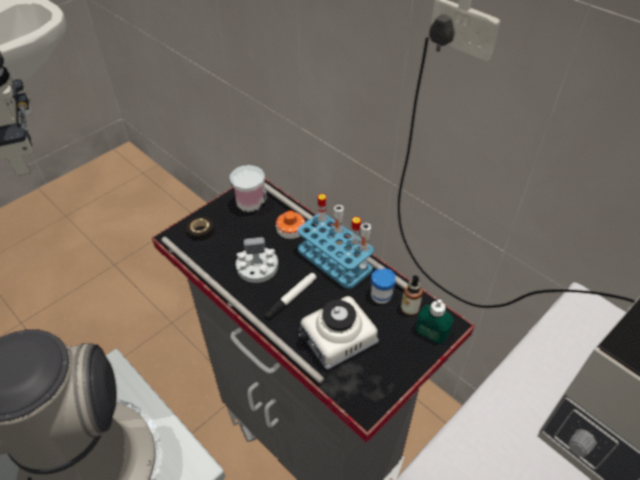

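Top view: head at about (277,270) with the grip diagonal, mixer deck at (403,276). The marker lies between them at (332,275). I'll zoom in on both.

```bash
python3 - <<'E'
import cv2,numpy as np
im=cv2.imread("pics/top0.png")
a=im[240:300,250:305];b=im[240:315,360:435]
f=lambda p:cv2.resize(p,(400,int(400*p.shape[0]/p.shape[1])),interpolation=cv2.INTER_CUBIC)
A,B=f(a),f(b);h=max(len(A),len(B));pad=lambda p:np.vstack([p,np.zeros((h-len(p),400,3),np.uint8)])
cv2.imwrite("pics/crop0.png",np.hstack([pad(A),pad(B)]))
E
cat > h.py <<'E'
from cell import *
import cv2,numpy as np
from scipy.spatial.transform import Rotation as Ro
def pix2w(c,u,v,z,k=None):
    k=k or get_calibration(c);K=k["camera_matrix"];T=k["world_from_camera"]
    d=T[:3,:3]@np.array([(u-K[0,2])/K[0,0],-(v-K[1,2])/K[1,1],-1]);o=T[:3,3]
    return o+d*(z-o[2])/d[2]
def totool(p):
    s=observe();R=Ro.from_euler("xyz",s["tool_rot"]).as_matrix();return R.T@(np.array(p)-s["tool_pos"])*1000
def w2pix(c,p,k=None):
    k=k or get_calibration(c);q=np.linalg.inv(k["world_from_camera"])@np.r_[p,1]
    return (k["camera_matrix"]@np.array([q[0],-q[1],-q[2]]))[:2]/-q[2]
E
```

```text
(no output)
```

View pics/crop0.png

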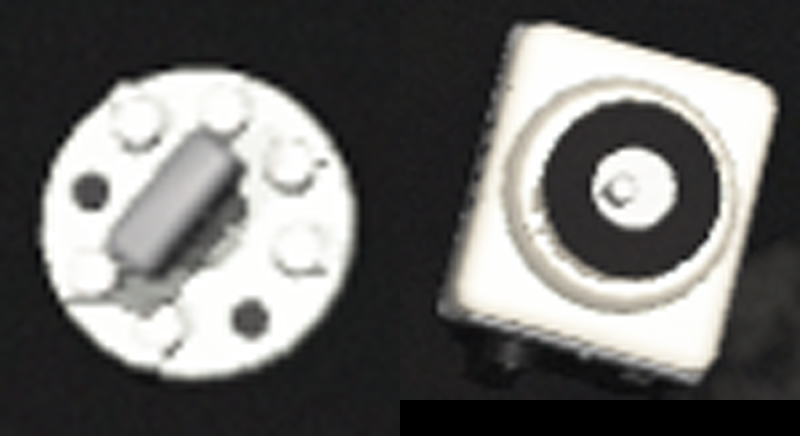

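Left crop: grip top centred near (176,199) and disc centre near (198,223). Right crop: deck centre near (632,188), with the pin just left of it at about (621,188).

```bash
python3 - <<'E'
from h import *
g=lambda u,v,z:pix2w("top",250+u/7.2727,240+v/7.2727,z)
m=lambda u,v,z:pix2w("top",360+(u-400)/5.3333,240+v/5.3333,z)
G=g(176,199,.081);a=g(127,257,.081);b=g(225,140,.081);d=b-a
print("grip",G,"disc",g(198,223,.012),"yaw",np.arctan2(d[1],d[0]))
D=m(632,188,.08);P=m(622,187,.09);print("deck",D,"pin",P,P-D)
c,s=d[:2]/np.linalg.norm(d[:2])
G2=(G+g(198,223,.012))/2
print("to grip", totool([G2[0],G2[1],0.19]))
print("yaw tool",observe()["tool_rot"])
E
```

```text
grip [0.46084243 0.11838538 0.081     ] disc [0.46063032 0.1202985  0.012     ] yaw -0.659514909554459
deck [ 0.45292531 -0.11769464  0.08      ] pin [ 0.4523734  -0.11275803  0.09      ] [-0.00055191  0.00493661  0.01      ]
to grip [-370.60761178 -226.40192627   36.73326029]
yaw tool [3.14148483e+00 4.14493270e-05 2.71680557e+00]
```

Call:
step_arm(commands=[{"translation": [-28.5, -17.4, 2.8], "roll": 0}, {"translation": [-28.5, -17.4, 2.8], "roll": 0}, {"translation": [-28.5, -17.4, 2.8], "roll": 0}, {"translation": [-28.5, -17.4, 2.8], "roll": 0}, {"translation": [-28.5, -17.4, 2.8], "roll": 0}, {"translation": [-28.5, -17.4, 2.8], "roll": 0}, {"translation": [-28.5, -17.4, 2.8], "roll": 0}, {"translation": [-28.5, -17.4, 2.8], "roll": 0}, {"translation": [-28.5, -17.4, 2.8], "roll": 0}, {"translation": [-28.5, -17.4, 2.8], "roll": 0}, {"translation": [-28.5, -17.4, 2.8], "roll": 0}, {"translation": [-28.5, -17.4, 2.8], "roll": 0}, {"translation": [-28.5, -17.4, 2.8], "roll": 0}, {"translation": [0, 0, 0], "roll": 0.1175}, {"translation": [0, 0, 0], "roll": 0.1175}, {"translation": [0, 0, 0], "roll": 0}, {"translation": [0, 0, 0], "roll": 0}], fingers=1, grip_force=30)

```text
time: 1.97
tool_pos: [0.4607, 0.1195, 0.1903]
tool_rot: [3.142, -0.0, 2.485]
contact_force: [0.1, 0.7, 0.0]
opening: 0.0917
grip_force: 0.0
```

```bash
python3 - <<'E'
from h import *
im=read_camera("wrist");k=get_calibration("wrist");cv2.imwrite("pics/w1.png",im[:,:,::-1])
for n in("head_grip","head"): print(n,[(np.round(d["at"],4),d["confidence"]) for d in search_frame("wrist",n)[:2]])
s=observe();print(s["time"],s["tool_pos"],s["tool_rot"])
print("grip proj",w2pix("wrist",[.4607,.1193,.081],k),w2pix("wrist",[.4607,.1193,.081]+.02*np.array([np.cos(-.66),np.sin(-.66),0]),k))
np.savez("w1.npz",K=k["camera_matrix"],T=k["world_from_camera"])
E
```

```text
head_grip [(array([0.4504, 0.1262, 0.0154]), 0.63)]
head [(array([0.4555, 0.1286, 0.0151]), 0.18)]
2.1167 [0.46056324 0.1199327  0.19046329] [3.14132754e+00 2.00449941e-04 2.48506310e+00]
grip proj [321.72351188 237.87433534] [321.63506519 264.19898728]
```

View pics/w1.png

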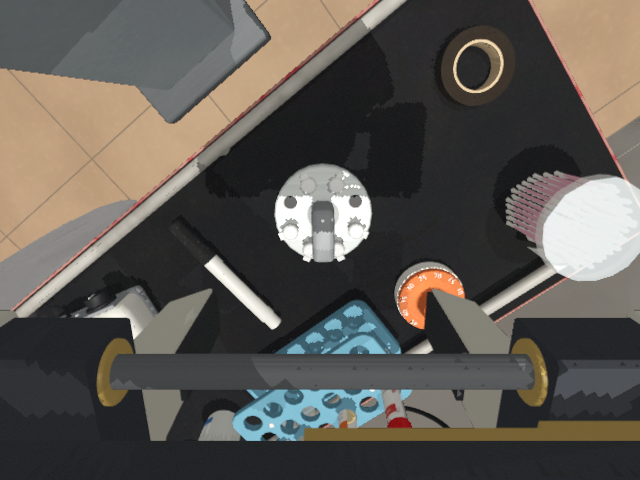

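Wrist view: the grip block spans about (311–334, 202–262), lined up with the fingers and matching the projection. I'll descend and grip.

Call:
step_arm(commands=[{"translation": [0, 0, 30], "roll": 0}, {"translation": [0, 0, 30], "roll": 0}, {"translation": [0, 0, 30], "roll": 0}, {"translation": [0, 0, 30], "roll": 0}, {"translation": [0, 0, 24], "roll": 0}, {"translation": [0, 0, 0], "roll": 0}, {"translation": [0, 0, 0], "roll": 0}])

```text
time: 2.7
tool_pos: [0.4601, 0.1198, 0.0459]
tool_rot: [-3.14, -0.002, 2.484]
contact_force: [0.1, 0.2, 0.2]
opening: 0.0917
grip_force: 0.0
```

Call:
step_arm(commands=[{"translation": [0, 0, 0], "roll": 0}, {"translation": [0, 0, 0], "roll": 0}, {"translation": [0, 0, 0], "roll": 0}, {"translation": [0, 0, 0], "roll": 0}, {"translation": [0, 0, 0], "roll": 0}, {"translation": [0, 0, 0], "roll": 0}, {"translation": [0, 0, 0], "roll": 0}, {"translation": [0, 0, 0], "roll": 0}, {"translation": [0, 0, 0], "roll": 0}, {"translation": [0, 0, 0], "roll": 0}], fingers=0, grip_force=40)

```text
time: 3.53
tool_pos: [0.4607, 0.1196, 0.0463]
tool_rot: [-3.142, -0.0, 2.482]
contact_force: [0.1, -0.4, -0.2]
opening: 0.0294
grip_force: 0.0
```

Call:
step_arm(commands=[{"translation": [0, 0, 0], "roll": 0}, {"translation": [0, 0, 0], "roll": 0}, {"translation": [0, 0, 0], "roll": 0}, {"translation": [0, 0, 0], "roll": 0}, {"translation": [0, 0, 0], "roll": 0}, {"translation": [0, 0, 0], "roll": 0}])

```text
time: 4.03
tool_pos: [0.4605, 0.1196, 0.0462]
tool_rot: [-3.141, -0.0, 2.482]
contact_force: [-0.1, 0.2, -1.6]
opening: 0.0157
grip_force: 40.0
```

Call:
step_arm(commands=[{"translation": [0, 0, -10], "roll": 0}, {"translation": [0, 0, -20], "roll": 0}, {"translation": [0, 0, -30], "roll": 0}, {"translation": [0, 0, -30], "roll": 0}, {"translation": [0, 0, -20], "roll": 0}, {"translation": [0, 0, -10], "roll": 0}, {"translation": [0, 0, 0], "roll": 0}, {"translation": [0, 0, 0], "roll": 0}])

```text
time: 4.7
tool_pos: [0.4605, 0.1196, 0.1662]
tool_rot: [3.141, 0.0, 2.482]
contact_force: [-0.2, 0.4, -2.2]
opening: 0.0161
grip_force: 40.0
```

```bash
python3 - <<'E'
from h import *
im=read_camera("wrist");k=get_calibration("wrist")
im2=read_camera("top")
cv2.imwrite("pics/w2.png",np.hstack([cv2.resize(im,(400,300))[:,:,::-1],cv2.resize(im2[235:310,230:330],(400,300),interpolation=2)[:,:,::-1]]))
s=observe();print(s["time"],s["tool_pos"],s["tool_rot"],s["opening"],s["grip_force"])
p=s["tool_pos"];print(totool([.4529,-.1177,p[2]]),totool([.4524,-.1128,p[2]]))
E
```

```text
4.8 [0.45986297 0.11946618 0.16512801] [-3.14003775e+00 -1.75830466e-03  2.48171703e+00] 0.015919931326324497 39.96854603290558
[-1.39885839e+02 -1.91646110e+02  5.20298199e-02] [-1.36487019e+02 -1.88081279e+02  5.24630057e-02]
```

View pics/w2.png

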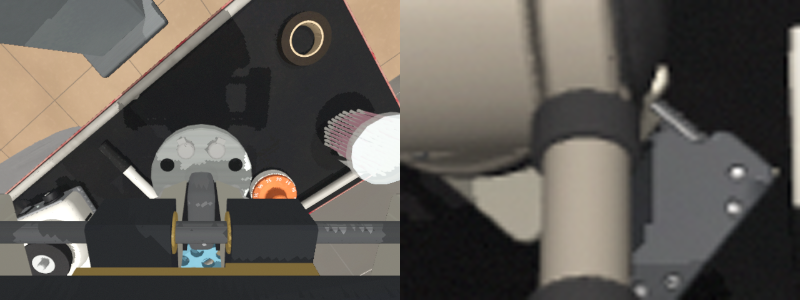

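Head is held upright at the expected height. Next I carry it over the pin.

Call:
step_arm(commands=[{"translation": [-8.5, -11.7, 0], "roll": 0}, {"translation": [-17, -23.5, 0], "roll": 0}, {"translation": [-17, -23.5, 0], "roll": 0}, {"translation": [-17, -23.5, 0], "roll": 0}, {"translation": [-17, -23.5, 0], "roll": 0}, {"translation": [-17, -23.5, 0], "roll": 0}, {"translation": [-17, -23.5, 0], "roll": 0}, {"translation": [-17, -23.5, 0], "roll": 0}, {"translation": [-8.5, -11.7, 0], "roll": 0}, {"translation": [0, 0, 0], "roll": 0}, {"translation": [0, 0, 0], "roll": 0}, {"translation": [0, 0, 0], "roll": 0}])

```text
time: 5.8
tool_pos: [0.4524, -0.1115, 0.1654]
tool_rot: [-3.142, -0.002, 2.482]
contact_force: [-1.1, 0.8, -2.0]
opening: 0.0161
grip_force: 40.0
```

```bash
python3 - <<'E'
from h import *
im=read_camera("scene");im2=read_camera("top")
cv2.imwrite("pics/s3.png",np.hstack([cv2.resize(im[240:390,260:410],(400,400),interpolation=2)[:,:,::-1],cv2.resize(im2[225:325,350:450],(400,400),interpolation=2)[:,:,::-1]]))
s=observe();print(s["time"],s["tool_pos"],s["tool_rot"],s["contact_force"],s["grip_force"])
p=s["tool_pos"];print(totool([.4524,-.1128,p[2]]))
E
```

```text
5.9 [ 0.45274417 -0.1111706   0.1658438 ] [ 3.14159012e+00 -1.26828702e-03  2.48298823e+00] [-0.28757335  0.49026122 -2.67598556] 39.96875524520874
[-7.25025782e-01 -1.49924604e+00 -9.23341065e-04]
```

View pics/s3.png

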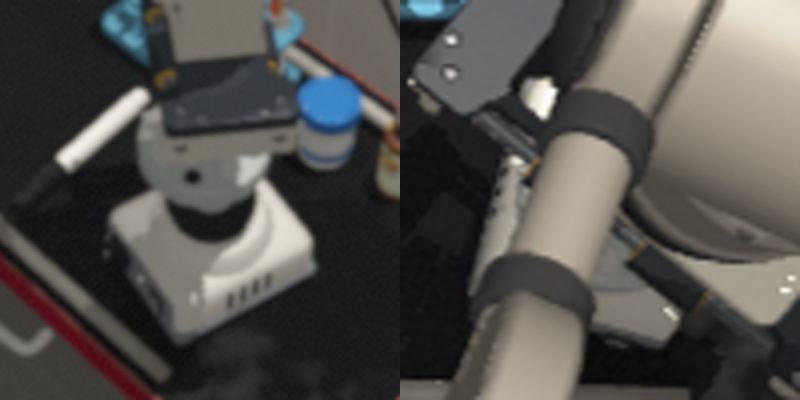

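Call:
step_arm(commands=[{"translation": [-0.7, -1.5, 5], "roll": 0}, {"translation": [0, 0, 10], "roll": 0}, {"translation": [0, 0, 9], "roll": 0}, {"translation": [0, 0, 3], "roll": 0}, {"translation": [0, 0, 0], "roll": 0}, {"translation": [0, 0, 0], "roll": 0}])

```text
time: 6.4
tool_pos: [0.4526, -0.1137, 0.1392]
tool_rot: [-3.142, -0.0, 2.482]
contact_force: [-0.4, 0.2, -2.0]
opening: 0.0157
grip_force: 40.0
```

Call:
step_arm(commands=[{"translation": [0, 0, 0.7], "roll": 0}, {"translation": [0, 0, 0.7], "roll": 0}, {"translation": [0, 0, 0.6], "roll": 0}, {"translation": [0, 0, 0], "roll": 0}, {"translation": [0, 0, 0], "roll": 0}])

```text
time: 6.82
tool_pos: [0.4527, -0.1139, 0.1374]
tool_rot: [3.141, 0.0, 2.482]
contact_force: [0.3, 0.1, -2.4]
opening: 0.0157
grip_force: 40.0
```

Call:
step_arm(commands=[{"translation": [0.6, 0.7, 0.5], "roll": 0}, {"translation": [0, 0, 0.5], "roll": 0}, {"translation": [0, 0, 0.5], "roll": 0}, {"translation": [0, 0, 0.5], "roll": 0}, {"translation": [0, 0, 0.5], "roll": 0}, {"translation": [0, 0, 0], "roll": 0}, {"translation": [0, 0, 0], "roll": 0}])

```text
time: 7.4
tool_pos: [0.4526, -0.113, 0.1348]
tool_rot: [3.142, -0.0, 2.482]
contact_force: [-0.1, -0.2, -3.2]
opening: 0.016
grip_force: 40.0
```

Call:
step_arm(commands=[{"translation": [0, 0, 0.5], "roll": 0}, {"translation": [0, 0, 0.5], "roll": 0}, {"translation": [0, 0, 0.5], "roll": 0}, {"translation": [0, 0, 0], "roll": 0}, {"translation": [0, 0, 0], "roll": 0}])

```text
time: 7.82
tool_pos: [0.4526, -0.1129, 0.1333]
tool_rot: [3.142, -0.0, 2.482]
contact_force: [-0.3, -0.1, -2.5]
opening: 0.0157
grip_force: 40.0
```

Call:
step_arm(commands=[{"translation": [0, 0, 0.6], "roll": 0}, {"translation": [0, 0, 0.6], "roll": 0}, {"translation": [0, 0, 0.6], "roll": 0}, {"translation": [0, 0, 0], "roll": 0}, {"translation": [0, 0, 0], "roll": 0}])

```text
time: 8.23
tool_pos: [0.4526, -0.1129, 0.1315]
tool_rot: [3.142, -0.0, 2.482]
contact_force: [0.5, 0.4, -2.2]
opening: 0.0158
grip_force: 40.0
```

The underside is already about 5 mm below the pin tip with no contact force, so the pin is in the bore. I'll keep descending.

Call:
step_arm(commands=[{"translation": [0, 0, 0.8], "roll": 0}, {"translation": [0, 0, 0.8], "roll": 0}, {"translation": [0, 0, 0.8], "roll": 0}, {"translation": [0, 0, 0.8], "roll": 0}, {"translation": [0, 0, 0.8], "roll": 0}, {"translation": [0, 0, 0], "roll": 0}, {"translation": [0, 0, 0], "roll": 0}])

```text
time: 8.82
tool_pos: [0.4525, -0.1129, 0.1274]
tool_rot: [3.142, -0.0, 2.482]
contact_force: [0.3, 0.4, -1.7]
opening: 0.0155
grip_force: 40.0
```

Call:
step_arm(commands=[{"translation": [0, 0, 0.5], "roll": 0}, {"translation": [0, 0, 0.5], "roll": 0}, {"translation": [0, 0, 0.5], "roll": 0}, {"translation": [0, 0, 0.5], "roll": 0}, {"translation": [0, 0, 0], "roll": 0}, {"translation": [0, 0, 0], "roll": 0}])

```text
time: 9.32
tool_pos: [0.4526, -0.1129, 0.1257]
tool_rot: [3.141, 0.0, 2.482]
contact_force: [-1.0, 0.7, 2.2]
opening: 0.016
grip_force: 40.0
```

Deck contact came at the expected flat height. Now I press, with a firmer grip.

Call:
step_arm(commands=[{"translation": [0, 0, 0], "roll": 0}, {"translation": [0, 0, 0.7], "roll": 0}, {"translation": [0, 0, 0.7], "roll": 0}, {"translation": [0, 0, 0.7], "roll": 0}, {"translation": [0, 0, 0.7], "roll": 0}, {"translation": [0, 0, 0.7], "roll": 0}, {"translation": [0, 0, 0], "roll": 0}, {"translation": [0, 0, 0], "roll": 0}], grip_force=58)

```text
time: 9.98
tool_pos: [0.4527, -0.1129, 0.1227]
tool_rot: [3.141, 0.001, 2.482]
contact_force: [-3.0, 2.3, 9.4]
opening: 0.016
grip_force: 58.0
```

Call:
step_arm(commands=[{"translation": [0, 0, 0.7], "roll": 0}, {"translation": [0, 0, 0.7], "roll": 0}, {"translation": [0, 0, 0.7], "roll": 0}, {"translation": [0, 0, 0.7], "roll": 0}, {"translation": [0, 0, 0], "roll": 0}, {"translation": [0, 0, 0], "roll": 0}, {"translation": [0, 0, 0], "roll": 0}])

```text
time: 10.57
tool_pos: [0.4528, -0.113, 0.121]
tool_rot: [3.141, 0.001, 2.482]
contact_force: [-6.6, 3.3, 21.8]
opening: 0.0154
grip_force: 58.0
```

Call:
step_arm(commands=[{"translation": [0, 0, 0], "roll": 0}, {"translation": [0, 0, 0], "roll": 0}, {"translation": [0, 0, 0], "roll": 0}, {"translation": [0, 0, 0], "roll": 0}, {"translation": [0, 0, 0], "roll": 0}, {"translation": [0, 0, 0], "roll": 0}])

```text
time: 11.07
tool_pos: [0.4528, -0.113, 0.121]
tool_rot: [3.141, 0.001, 2.482]
contact_force: [-5.7, 3.8, 20.9]
opening: 0.0158
grip_force: 58.0
```

```bash
python3 - <<'E'
from cell import *
im=read_camera("scene")
import cv2;cv2.imwrite("pics/s4.png",cv2.resize(im[240:390,260:410],(500,500),interpolation=2)[:,:,::-1])
E
```

```text
(no output)
```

View pics/s4.png

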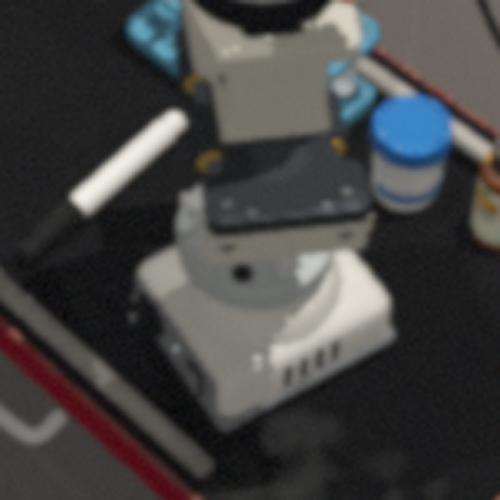

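The head (centre about (265,260)) lies flat on the mixer and covers the deck. The force is steady and the neighbouring things have not moved.

```bash
python3 -c "
from cell import *
print(hand_in())"
```

```text
the job is handed in; nothing more can be done
None
```

I handed the job in with the head seated over the drive pin, flat on the deck and held pressed to the spring's stop (about 5 mm, steady at roughly 21 N at the wrist); `hand_in` gave no verdict.

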